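# Slide the charcoal block into the corner of the soldering hearth

## Robot

A 7-joint arm with a two-finger parallel gripper is mounted at the origin on the work surface. World frame = base frame: x ahead of the robot, y to its left, z up, the work surface at z = 0. Lengths are in mm, angles in rad, forces in N, time in s.
With the tool pointing down it reaches from about 350 to 900 mm from the base axis. Payload 7.2 kg.
Tool frame: the origin (TCP) lies midway between the tips of the shut fingers; the grasp point (between the pads) lies 19 mm behind it; z points along the fingers, y is the line along which they close (so a half turn about z gives the same grasp; the last joint's range is limited). The gripper opens to 88 mm and grips with 3 to 60 N. Pads are 20 mm wide; open, the fingers measure 115 mm over their backs; the gripper's body (75 mm by 178 mm) begins 61 mm behind the grasp point.
Start: joints at [-0.068, 0.411, -0.013, 1.596, 0.006, 1.134, -0.082], TCP at [625.003, -0.011, 222.653] pointing down, gripper open.
Joint ranges: [-2.95, 2.95], [-0.29, 1.99], [-1.47, 1.44], [0.14, 2.54], [-1.03, 4.17], [0.13, 1.85], [-2.86, 2.86]. Speed limits (rad/s): [2.39, 2.39, 3.01, 3.01, 3.14, 3.14, 3.14].

## Interface

Orientations are given as a unit quaternion [w, x, y, z].
In Python, from station import get_obs, grab_frame, calibration, hand_in gives the robot as it stands. The module is installed in compiled form; this text tells all that it offers.
- The arm moves only by the shell command python3 -m pendant 'ROWS' [FORCE]. ROWS is JSON, a list of rows, each a list of 7 numbers: the shift along the tool's x, y, z normalised to -1 to 1, where 1 is 150 mm, then the turn, a rotation vector about the tool's x, y, z normalised to -1 to 1, where 1 is pi rad, then the closure, from -1 (fully open) to 1 (shut). In form: [[x, y, z, ax, ay, az, fingers], ...]. A call has 1 to 5 rows; each row shifts and turns the commanded pose from where the row before left it, along the tool's axes as they then stand; what a row does not reach is not made up. A row lasts 1/8 s, in which the tool goes at most 62.5 mm and 10.7 degrees, less where a joint would pass 70% of its speed; a pose out of reach is approached as far as the arm can. A call with a number of a shift or a turn outside -1 to 1 is refused whole. A call with a gripper value outside its range is refused whole. The fingers move at their own pace and stop on an object; FORCE is the grip in N (left out, the last holds). Time passes only in rows, so rows that do not move let the fingers close. It gives the time, the measured TCP pose, the force, the opening and the grip force at its end, in the units of the state.
- get_obs(): the state, without advancing time (a new reading comes with each control period).
- grab_frame(name): name is "scene" or "side" or "wrist"; returns the picture (384x512x3 uint8, red, green, blue); there is no depth.
- calibration(name): a dict with "vfov" (degrees; the focal length in pixels is half the picture's height over the tangent of half this angle, whatever the lens; pixels are square), "cx", "cy" (the principal point, pixels), "position" and "orientation" of the camera in the world. Camera axes: x right, y down, z forward; pixel columns grow to the right and rows downward; lengths in mm; the calibration is good to about 2 mm. A picture is of the moment at which its call begins: read the wrist's pose just before it. calibration takes no time and is no camera call; for the wrist camera it gives the pose at the moment of the call.
- hand_in(): hands the job in; it is judged then, once.
The state is a dict: "time_s": time; "q": joint angles; "qvel": joint speeds; "joint_efforts": joint torques, N m; "ee_pos": TCP position; "orientation": TCP orientation; "ft_force": force on the tool from outside, world axes, zero at the start; "torque": the same for the moment, N m; "grip_width": opening from 0.0 (shut) to 1.0 (fully open); "grip_force": force on a finger pad.
Only numpy, scipy, OpenCV 4.12 (cv2) and the standard library are available. Lean on these libraries where they do the work, as an engineer would, in place of code of your own. Each camera call takes 0.05 s, during which the arm holds its last target. There are 200 camera calls.

## Task

Get the soldering hearth ready: slide the black charcoal block along the heat board into the corner between the back bricks and the short return brick, until its long side is flush against the back bricks and its end is flush against the return brick. Only push it with the fingers from outside against its sides: never take it between the fingers, lift it or tip it, and let the ring on top ride along untouched, so that it is still lying on the block at the end. Leave the flux pot, the tweezers and the bottle where they are, and finish with the hand clear.

Things in the scene. Friction and masses are not known exactly. Their poses are not given: they have to be found in the camera images.
- hearth: Soldering hearth, fixed: grey heat board (x -150 to 190, y -240 to 240 mm in this frame), top 15 mm above the bench, and on it a back wall of two cream firebricks, y -230 to 230, 64 mm thick, top 72 mm above the bench. The wall's inner face, towards the robot, is the plane x = 120 mm. Origin at bench level, 120 mm in front of the wall's middle; x to the wall, y along it, z up; turned up to 0.2 rad
- return_brick: Return brick, fixed: short cream firebrick on the board at the left or right end of the back wall (it changes), butted against it: 114 mm along x, 64 along y, 57 high. Origin: centre of its underside; axes parallel to the hearth's. The corner to fill lies between the wall's inner face and this brick's side that looks to the wall's middle
- charcoal: Black charcoal soldering block, loose on the heat board: 70 mm along its x, 140 mm along its y, 32 mm high, about 0.15 to 0.3 kg, bound with two thin wires. Origin: centre of its underside (15 mm above the bench). It starts in front of the wall's middle, turned up to 0.45 rad, and slides with 1 to 3 N
- ring_mid (a point): Centre (3 mm above the block's top) of a plain silver ring, 22 mm outer diameter, 6 mm high, lying flat and loose on top of the charcoal block, not far from the middle
- flux_pot: Bystander: small open white ceramic pot, 50 mm diameter, 34 mm high, standing on the heat board by the other end of the back wall. Origin: centre of its underside
- tweezers: Bystander: steel cross-lock tweezers with brown grips, 165 mm along its x, 25 mm wide, 10 mm high, lying on the bench beside the board. Origin: middle of its underside
- bottle: Bystander: white squeeze bottle with a bent nozzle, 60 mm diameter, 152 mm high, on the bench beside the board. Origin: centre of its underside
There are look-alikes about, which are no part of the job. Of the things shaped like the charcoal, the black one is meant.

How it is judged:
By the outcome, as a careful person would: the job done as asked, in the order asked, and still so for the second after the job is handed in, with the robot touching nothing.
It also fails if it takes over 46 s, if anything falls off the work surface, if the arm or the gripper's body presses on something with over 40 N, if the wrist force passes 120 N, or if a joint passes its speed limit or range.

## Working session

There is one attempt and no reset: what is moved stays moved. The work goes in short steps, Python scripts to look and compute and a shell command to move; the robot and the scene stay as the last step left them, time stands still between calls to the robot, and variables do not carry over. Pictures are saved under pics/ and viewed, at most 10 in all, crops included, and the job is handed in when it is done.

```bash
mkdir -p pics
cat > h.py <<'E'
import numpy as np, cv2
from station import get_obs, grab_frame, calibration
from scipy.spatial.transform import Rotation as R
def rot(q): return R.from_quat([q[1],q[2],q[3],q[0]])
def ray(c,uv,z,shape=(384,512)):
    f=shape[0]/2/np.tan(np.radians(c['vfov'])/2)
    d=np.array([(uv[0]-c['cx'])/f,(uv[1]-c['cy'])/f,1.])
    d=rot(c['orientation']).apply(d); p=np.array(c['position'],float)
    return p+d*(z-p[2])/d[2]
def proj(c,P):
    f=192/np.tan(np.radians(c['vfov'])/2)
    v=rot(c['orientation']).inv().apply(np.atleast_2d(P)-np.array(c['position']))
    return np.c_[c['cx']+f*v[:,0]/v[:,2],c['cy']+f*v[:,1]/v[:,2]]
def save(n,im,s=1.5):
    cv2.imwrite('pics/'+n,cv2.resize(im[:,:,::-1],None,fx=s,fy=s,interpolation=cv2.INTER_CUBIC))
E
python3 - <<'E'
from h import *
a=[]
for n in("scene","wrist","side"):
    c=calibration(n); im=grab_frame(n); np.save(n+'.npy',im); np.save(n+'_c.npy',c,allow_pickle=True)
    print(n,c); save(n+'0.png',im)
o=get_obs();print(o['ee_pos'],o['orientation'],o['time_s'])
E
```

```text
scene {'vfov': 44.59723999532226, 'cx': 255.10378599449263, 'cy': 190.73551875430869, 'position': array([1061.31386051,  581.65572413,  925.03440733]), 'orientation': array([-0.12890641,  0.32537926,  0.87441749, -0.33601418])}
wrist {'vfov': 69.67614974601646, 'cx': 255.43734812597873, 'cy': 188.7762662618533, 'position': array([625.21883224,  83.53877684, 383.21902091]), 'orientation': array([ 1.52042297e-01,  9.88373574e-01, -1.85029051e-04, -8.84935244e-04])}
side {'vfov': 43.68586973427303, 'cx': 249.97968989299702, 'cy': 188.82306730679386, 'position': array([199.44934014, 997.43354837, 934.62935551]), 'orientation': array([ 0.06766744, -0.15917943,  0.88789984, -0.42628266])}
[ 6.24645822e+02 -3.33342953e-02  2.22036702e+02] [-3.86043181e-04  7.07108026e-01  7.07105305e-01 -4.22244162e-04] 0.15
```

View pics/scene0.png

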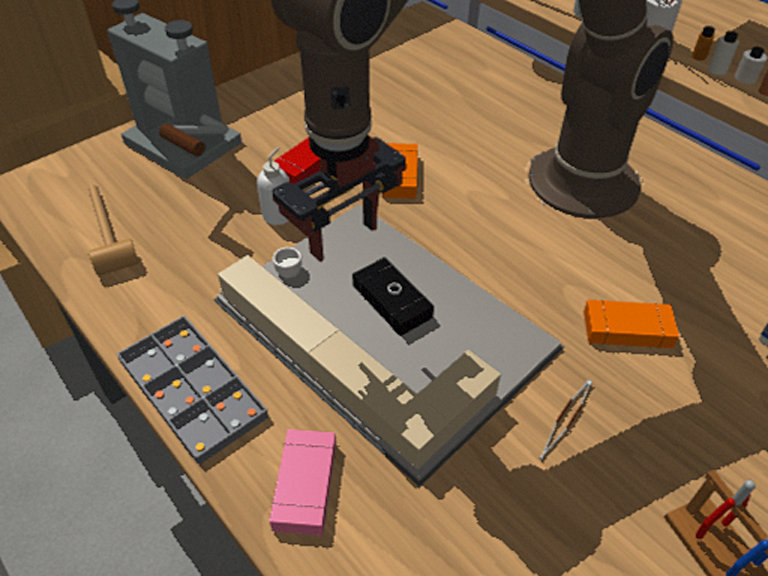

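View pics/wrist0.png

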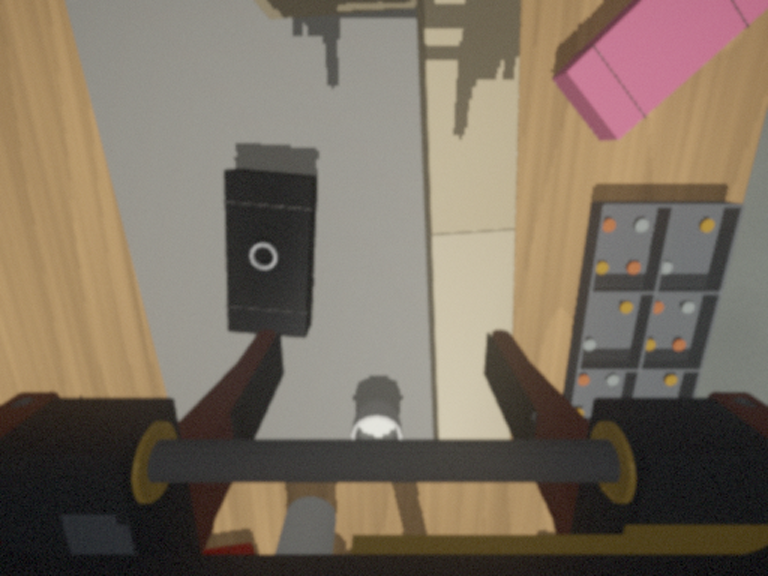

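Scene picture: the black block with the ring is at about (393,295), the return brick at (480,385) on the left end (+y), the flux pot at (288,262). Look-alikes of the same shape: orange blocks (630,322) and (405,165), red (300,158) and pink (305,480). I choose the black one with the ring. The wrist view shows the block at (268,250) and the wall edge along x≈428.

Run:
```python
from h import *
s=np.load('scene.npy'); save('crop.png',s[145:325,140:385],3.2)
w=np.load('wrist.npy'); cw=np.load('wrist_c.npy',allow_pickle=True).item(); cs=np.load('scene_c.npy',allow_pickle=True).item()
h=cv2.cvtColor(w,cv2.COLOR_RGB2HSV)
# wall edge in wrist rows 170..270 : cream leftmost
pts=[]
for v in range(110,270,4):
    r=h[v,270:345]; m=np.where((r[:,1]>40)&(r[:,2]>130))[0]
    if len(m): pts.append(ray(cw,(270+m[0]-.5,v),72)[:2])
pts=np.array(pts); vx,vy,x0,y0=cv2.fitLine(pts.astype(np.float32),cv2.DIST_HUBER,0,.01,.01).ravel()
print('wall',vx,vy,x0,y0,'theta',np.arctan2(-vx*np.sign(vy),vy*np.sign(vy)), len(pts))
def blk(im,c,roi):
    x0,y0,x1,y1=roi; g=im[y0:y1,x0:x1].max(2)
    m=(g<50).astype(np.uint8); m=cv2.morphologyEx(m,cv2.MORPH_OPEN,np.ones((3,3)))
    n,l,st,_=cv2.connectedComponentsWithStats(m); k=1+st[1:,4].argmax()
    cnt=max(cv2.findContours((l==k).astype(np.uint8),0,2)[0],key=cv2.contourArea)
    ap=cv2.approxPolyDP(cv2.convexHull(cnt),2.5,True)[:,0]+[x0,y0]
    for p in ap: print(p,ray(c,p,47)[:2].round(1),ray(c,p,15)[:2].round(1))
print('wrist');blk(w,cw,(130,85,225,224)); print('scene');blk(s,cs,(220,160,310,235))
```

```text
wall 0.06722986 -0.9977375 662.7186 -16.599934 theta 0.067280605 40
wrist
[208 142] [567.1  37.1] [561.5  32.7]
[207 176] [563.6  -5.5] [557.7 -14. ]
[170 201] [513.8 -39. ] [503.2 -50.7]
[154 198] [493.5 -34.9] [480.9 -46.2]
[152 137] [499.7  43.1] [487.8  39.3]
scene
[257 173] [490.1 -59.4] [469.3 -82.8]
[288 204] [502.4  71. ] [482.   52.4]
[286 213] [525.9  88.6] [506.4  70.7]
[268 223] [579.8  83.1] [562.2  64.9]
[236 191] [572.3 -46.1] [554.5 -68.9]
[235 183] [556.7 -69.2] [538.3 -92.9]
```

View pics/crop.png

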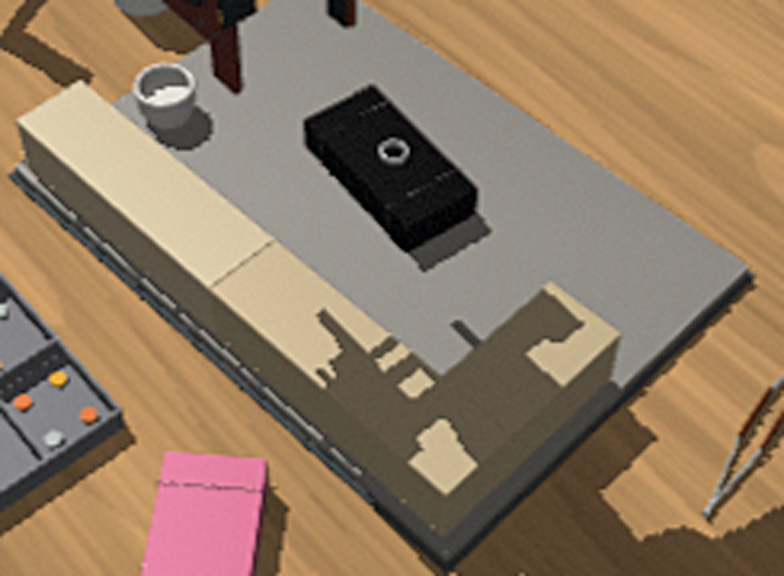

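The close crop confirms the black block carrying the ring. The inner wall edge runs (80,83)→(440,375), and the return brick's inner top edge runs (440,375)→(548,283).

Run:
```python
from h import *
cs=np.load('scene_c.npy',allow_pickle=True).item();cw=np.load('wrist_c.npy',allow_pickle=True).item()
for n,p in dict(wallend=(80,83),corner=(440,375),retin=(548,283),retout=(620,335),joint=(275,240)).items():
    print(n,ray(cs,(p[0]/3.2+140,p[1]/3.2+145),72)[:2].round(1))
p=(167,97);print('pot top',ray(cs,(p[0]/3.2+140,84/3.2+145),49)[:2])
p=(393,151);print('ring',ray(cs,(p[0]/3.2+140,p[1]/3.2+145),50)[:2])
for n,p,z in [('tl',(224,168),47),('tr',(317,176),47),('bl',(229,332),47),('br',(307,336),47),('ring',(263,256),50),('walltop',(416,20),72),('joint',(432,234),72),('wbot',(437,420),72),('pot',(377,440),49)]:
    print(n,ray(cw,(p[0]/1.5,p[1]/1.5),z)[:2].round(1))
```

```text
wallend [ 679.9 -199.5]
corner [649.9 190.6]
retin [539.  183.8]
retout [533.4 247.7]
joint [661.8  26.9]
pot top [ 616.23454435 -173.32788061]
ring [525.36306089   3.10250847]
tl [499.9  72.2]
tr [572.5  66.1]
bl [488.1 -67.7]
br [556.9 -71.6]
ring [525.2   2.1]
walltop [646.3 166.7]
joint [661.8  24.6]
wbot [ 671.9 -140.8]
pot [ 618.6 -179.9]
```

View pics/side0.png

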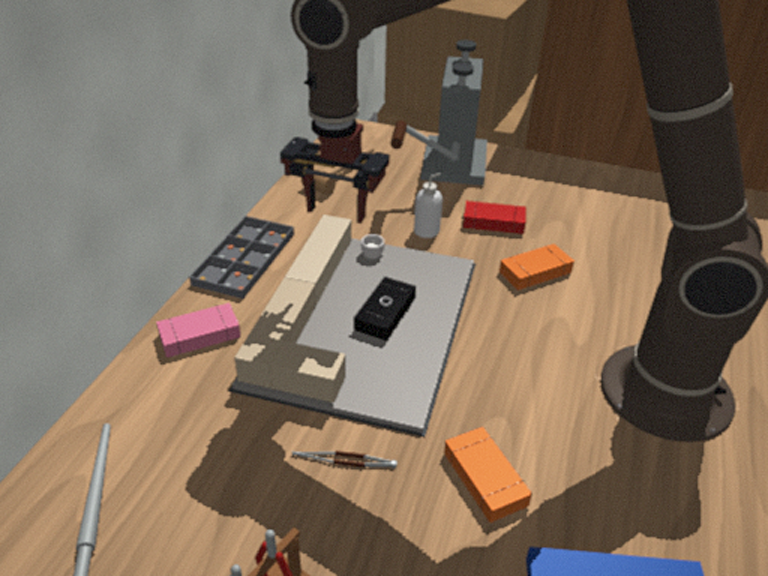

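Side view: the block is at (385,305), the return brick at (320,370), the pot at (372,247), all as measured. The hearth is turned about 0.076 rad with its origin near (542,17). The block centre is about (530,1), turned about -0.075, with the ring on it at (525,2). The two views agree within about 2 mm. Next I turn the tool so its x lies along the hearth's x.

```bash
python3 -m pendant '[[0,0,0,0,0,0.059,-1],[0,0,0,0,0,0.059,-1],[0,0,0,0,0,0.059,-1],[0,0,0,0,0,0.059,-1],[0,0,0,0,0,0.059,-1]]' 
python3 -m pendant '[[0,0,0,0,0,0.059,-1],[0,0,0,0,0,0.059,-1],[0,0,0,0,0,0.059,-1],[0,0,0,0,0,0.004,-1],[0,0,0,0,0,0,-1]]'
cat > rel.py <<'E'
from h import *
O=np.array([542.3,16.9]);t=.076;H=np.array([[np.cos(t),np.sin(t)],[-np.sin(t),np.cos(t)]])
if __name__=='__main__':
    o=get_obs();r=rot(o['orientation']).as_matrix()
    print('hearth xy',(H@(o['ee_pos'][:2]-O)).round(1),'z',o['ee_pos'][2].round(1),'toolx ang',np.arctan2(r[1,0],r[0,0]).round(4),'tilt',r[:2,2].round(4),'F',np.round(o['ft_force'],1),'t',o['time_s'])
E
python3 rel.py
```

```text
time_s: 0.78
ee_pos: [624.8, 0.0, 222.3]
orientation: [-0.0, 0.95, 0.314, -0.0]
ft_force: [0.5, 0.4, 0.7]
grip_width: 1.0
grip_force: 0.0
time_s: 1.4
ee_pos: [624.9, 0.2, 222.5]
orientation: [0.0, 0.999, 0.04, -0.0]
ft_force: [0.1, -0.1, 0.3]
grip_width: 0.999
grip_force: 0.0
hearth xy [ 81.1 -23. ] z 222.5 toolx ang 0.0793 tilt [-0.0003 -0.    ] F [ 0.1 -0.1  0.3] t 1.4
```

```bash
python3 -m pendant '[[-0.28,-0.013,0,0,0,0,-1],[-0.28,-0.013,0,0,0,0,-1],[-0.28,-0.013,0,0,0,0,-1],[-0.28,-0.013,0,0,0,0,-1],[0,0,0,0,0,0,-1]]' >/dev/null
python3 -m pendant '[[0,0,0.3,0,0,0,-1],[0,0,0.3,0,0,0,-1],[0,0,0.3,0,0,0,-1],[0,0,0.3,0,0,0,-1],[0,0,0,0,0,0,-1]]'
python3 rel.py
python3 - <<'E'
from h import *
save('w1.png',grab_frame('wrist'),1.2)
E
```

```text
time_s: 2.65
ee_pos: [455.4, -5.2, 40.2]
orientation: [0.0, 0.999, 0.038, -0.003]
ft_force: [0.7, -0.7, 0.5]
grip_width: 0.998
grip_force: 0.0
hearth xy [-88.3 -15.5] z 40.2 toolx ang 0.0769 tilt [-0.0058 -0.0012] F [ 0.7 -0.7  0.5] t 2.65
```

View pics/w1.png

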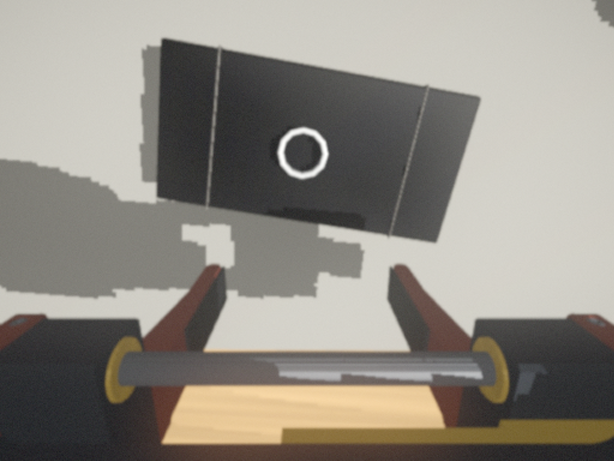

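The wrist view shows the block ahead of the open fingers, with the ring at (303,153) near its middle and nothing in the way. Lower and push towards the wall.

```bash
python3 -m pendant '[[0,0,0.06,0,0,0,-1],[0,0,0.06,0,0,0,-1],[0.04,0,0,0,0,0,-1],[0.04,0,0,0,0,0,-1],[0.04,0,0,0,0,0,-1]]' |grep -E "force|pos"
python3 -m pendant '[[0.03,0,0,0,0,0,-1],[0.03,0,0,0,0,0,-1],[0.03,0,0,0,0,0,-1],[0.03,0,0,0,0,0,-1],[0.03,0,0,0,0,0,-1]]' |grep -E "force|pos"
python3 -m pendant '[[0.03,0,0,0,0,0,-1],[0.03,0,0,0,0,0,-1],[0.03,0,0,0,0,0,-1],[0.03,0,0,0,0,0,-1],[0.03,0,0,0,0,0,-1]]' |grep -E "force|pos"
python3 rel.py
```

```text
ee_pos: [474.9, -3.7, 24.9]
ft_force: [-2.3, -1.1, 1.9]
grip_force: 1.3
ee_pos: [496.7, -1.6, 24.6]
ft_force: [-5.2, -0.1, 5.4]
grip_force: 2.9
ee_pos: [520.0, -0.0, 24.6]
ft_force: [-2.8, -0.5, -0.2]
grip_force: 1.4
hearth xy [-23.5 -15.2] z 24.6 toolx ang 0.0756 tilt [-0.0001  0.0001] F [-2.8 -0.5 -0.2] t 4.575
```

```bash
python3 -m pendant '[[0.03,0,0,0,0,0,-1],[0.03,0,0,0,0,0,-1],[0.03,0,0,0,0,0,-1],[0.03,0,0,0,0,0,-1],[0.03,0,0,0,0,0,-1]]' |grep -E "force|pos"
python3 -m pendant '[[0.03,0,0,0,0,0,-1],[0.03,0,0,0,0,0,-1],[0.03,0,0,0,0,0,-1],[0.03,0,0,0,0,0,-1],[0.03,0,0,0,0,0,-1]]' |grep -E "force|pos"
python3 -m pendant '[[0.02,0,0,0,0,0,-1],[0.02,0,0,0,0,0,-1],[0.02,0,0,0,0,0,-1],[0.015,0,0,0,0,0,-1],[0,0,0,0,0,0,-1]]' |grep -E "force|pos"
python3 rel.py;python3 - <<'E'
from h import *
save('w2.png',grab_frame('wrist'),1.2)
E
```

```text
ee_pos: [542.5, 1.6, 24.7]
ft_force: [-1.8, -0.1, -1.0]
grip_force: 0.7
ee_pos: [564.9, 3.2, 24.6]
ft_force: [-1.9, 0.3, -0.4]
grip_force: 0.7
ee_pos: [576.2, 4.1, 24.7]
ft_force: [-0.9, -0.4, -0.7]
grip_force: 0.3
hearth xy [ 32.9 -15.3] z 24.7 toolx ang 0.0755 tilt [ 0.0007 -0.    ] F [-0.9 -0.4 -0.7] t 6.45
```

View pics/w2.png

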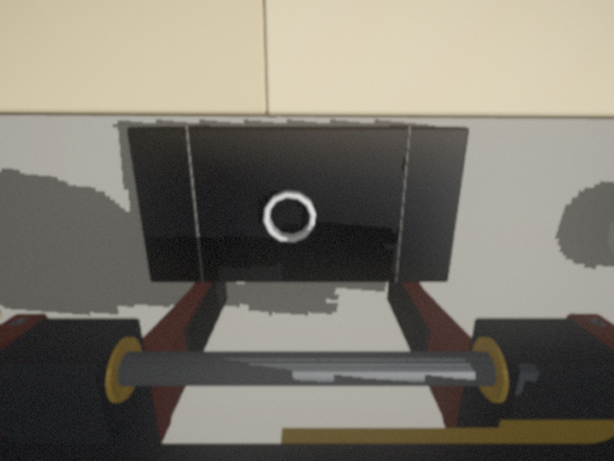

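The block is now square to the wall, with its far edge at row 127 and the wall edge at row 114. The ring is still on it at (290,216). I close the last few mm slowly while watching the force.

```bash
python3 -m pendant '[[0.014,0,0,0,0,0,-1],[0.014,0,0,0,0,0,-1],[0.014,0,0,0,0,0,-1]]' |grep -E "ft_force|pos"
python3 -m pendant '[[0.01,0,0,0,0,0,-1],[0.01,0,0,0,0,0,-1]]' |grep -E "ft_force|pos"
python3 rel.py
```

```text
ee_pos: [580.1, 4.4, 24.6]
ft_force: [-12.7, -0.1, 10.6]
ee_pos: [580.1, 4.4, 24.3]
ft_force: [-20.8, -0.9, 18.2]
hearth xy [ 36.8 -15.3] z 24.3 toolx ang 0.0749 tilt [-0.0098  0.0002] F [-20.8  -0.9  18.2] t 7.125
```

The force rise shows the block is against the wall. Back off straight, rise, shut the fingers, and turn back so tool x lies along the hearth's y.

```bash
python3 -m pendant '[[-0.1,0,0,0,0,0,-1],[-0.2,0,0,0,0,0,-1],[0,0,-0.3,0,0,0,-1],[0,0,-0.3,0,0,0,-1],[0,0,0,0,0,-0.059,1]]' |grep -E "ft_force|pos"
python3 -m pendant '[[0,0,0,0,0,-0.059,1],[0,0,0,0,0,-0.059,1],[0,0,0,0,0,-0.059,1],[0,0,0,0,0,-0.059,1],[0,0,0,0,0,-0.059,1]]' |grep -E "ft_force|pos"
python3 -m pendant '[[0,0,0,0,0,-0.059,1],[0,0,0,0,0,-0.059,1],[0,0,0,0,0,-0.028,1],[0,0,0,0,0,0,1]]' |grep -E "width|ft_force|pos"
python3 rel.py
```

```text
ee_pos: [543.6, 1.6, 118.6]
ft_force: [0.2, -0.5, -0.3]
ee_pos: [541.3, 1.5, 115.0]
ft_force: [-0.7, -0.3, -0.8]
ee_pos: [541.0, 1.4, 114.9]
ft_force: [-0.1, 0.0, -1.5]
grip_width: 0.005
hearth xy [ -2.5 -15.4] z 114.9 toolx ang 1.6451 tilt [0.0016 0.0004] F [-0.1  0.  -1.5] t 8.875
```

```bash
python3 -m pendant '[[-0.34,0,0,0,0,0,1],[-0.34,0.14,0,0,0,0,1],[0,0.22,0,0,0,0,1],[0,0.22,0,0,0,0,1],[0,0,0,0,0,0,1]]' |grep -E "ft_force|pos"
python3 rel.py;python3 - <<'E'
from h import *
c=calibration('wrist');im=grab_frame('wrist');np.save('w3.npy',im);np.save('w3_c.npy',c,allow_pickle=True)
save('w3.png',im,1.2);print(c)
E
```

```text
ee_pos: [636.8, -93.2, 114.4]
ft_force: [-0.4, 0.3, -0.0]
hearth xy [  85.9 -116.9] z 114.4 toolx ang 1.6448 tilt [0.0018 0.0003] F [-0.4  0.3 -0. ] t 9.5
{'vfov': 69.67614974601646, 'cx': 255.43734812597873, 'cy': 188.7762662618533, 'position': array([630.82305718,  -9.85325336, 275.76402471]), 'orientation': array([0.15175164, 0.98773783, 0.03612808, 0.00633947])}
```

View pics/w3.png

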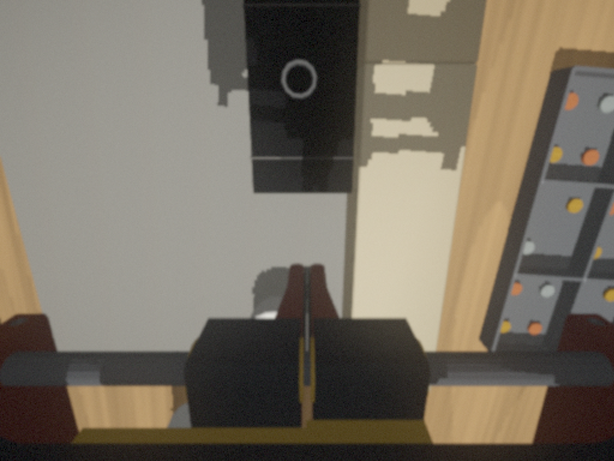

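The block lies flat against the wall, its end edge at row 192 and the ring at (299,79). The shut fingers are in front at (307,270).

Run:
```python
from rel import *
c=np.load('w3_c.npy',allow_pickle=True).item()
for n,p,z in[('endL',(254,192),47),('endR',(352,192),47),('ring',(299,79),50),('pot',(267,318),49)]:
    print(n,(H@(ray(c,(p[0]/1.2,p[1]/1.2),z)[:2]-O)).round(1))
```

```text
endL [ 49.6 -79.9]
endR [118.4 -80.1]
ring [81.9 -7.5]
pot [  55.1 -180.1]
```

```bash
python3 -m pendant '[[0,-0.01,0.25,0,0,0,1],[0,0,0.25,0,0,0,1],[0,0,0.1,0,0,0,1],[0.06,0,0,0,0,0,1],[0.06,0,0,0,0,0,1]]' |grep -E "ft_force|pos"
python3 -m pendant '[[0.03,0,0,0,0,0,1],[0.03,0,0,0,0,0,1],[0.03,0,0,0,0,0,1],[0.03,0,0,0,0,0,1],[0.03,0,0,0,0,0,1]]' |grep -E "ft_force|pos"
python3 -m pendant '[[0.03,0,0,0,0,0,1],[0.03,0,0,0,0,0,1],[0.03,0,0,0,0,0,1],[0.03,0,0,0,0,0,1],[0.03,0,0,0,0,0,1]]' |grep -E "ft_force|pos"
python3 rel.py
```

```text
ee_pos: [632.6, -75.1, 26.1]
ft_force: [1.4, 0.7, 0.5]
ee_pos: [631.3, -55.9, 26.1]
ft_force: [0.1, -6.2, 6.5]
ee_pos: [629.6, -33.5, 26.1]
ft_force: [-0.0, -5.3, 6.1]
hearth xy [ 83.3 -56.8] z 26.1 toolx ang 1.6442 tilt [ 0.0029 -0.0025] F [-0.  -5.3  6.1] t 11.425
```

```bash
python3 -m pendant '[[0.03,0,0,0,0,0,1],[0.03,0,0,0,0,0,1],[0.03,0,0,0,0,0,1],[0.03,0,0,0,0,0,1],[0.03,0,0,0,0,0,1]]' |grep -E "ft_force|pos"
python3 -m pendant '[[0.03,0,0,0,0,0,1],[0.03,0,0,0,0,0,1],[0.03,0,0,0,0,0,1],[0.03,0,0,0,0,0,1],[0.03,0,0,0,0,0,1]]' |grep -E "ft_force|pos"
python3 -m pendant '[[0.025,0,0,0,0,0,1],[0.025,0,0,0,0,0,1],[0.025,0,0,0,0,0,1],[0.025,0,0,0,0,0,1],[0,0,0,0,0,0,1]]' |grep -E "ft_force|pos"
python3 rel.py;python3 - <<'E'
from h import *
save('w4.png',grab_frame('wrist'),1.2)
E
```

```text
ee_pos: [628.0, -11.0, 26.1]
ft_force: [1.7, -5.8, 5.5]
ee_pos: [626.3, 11.3, 26.1]
ft_force: [0.6, -6.7, 5.3]
ee_pos: [624.9, 27.4, 25.7]
ft_force: [1.9, -5.2, 4.6]
hearth xy [83.1  4.2] z 25.7 toolx ang 1.6451 tilt [ 0.0022 -0.0013] F [ 1.9 -5.2  4.6] t 13.3
```

View pics/w4.png

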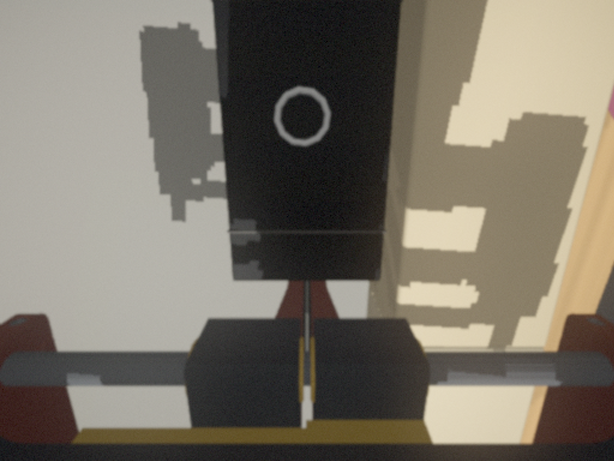

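The block slides squarely along the wall, its end edge at row 280 and the ring at (302,115) untouched. I finish the last ~12 mm slowly.

```bash
python3 -m pendant '[[0.014,0,0,0,0,0,1],[0.014,0,0,0,0,0,1],[0.014,0,0,0,0,0,1],[0.014,0,0,0,0,0,1]]' |grep -E "ft_force|pos"
python3 -m pendant '[[0.012,0,0,0,0,0,1],[0.012,0,0,0,0,0,1]]' |grep -E "ft_force|pos"
python3 rel.py
```

```text
ee_pos: [623.9, 35.7, 25.3]
ft_force: [0.6, -5.2, 4.7]
ee_pos: [623.7, 36.2, 25.3]
ft_force: [1.1, -13.9, 6.0]
hearth xy [82.7 13.1] z 25.3 toolx ang 1.6432 tilt [ 0.0012 -0.0045] F [  1.1 -13.9   6. ] t 14.1
```

```bash
python3 -m pendant '[[0.012,0,0,0,0,0,1],[0,0,0,0,0,0,1]]' |grep -E "ft_force|pos"
python3 -m pendant '[[-0.1,0,0,0,0,0,1],[-0.2,0,0,0,0,0,1],[0,0,-0.3,0,0,0,1],[0,0,-0.35,0,0,0,1],[0,0,0,0,0,0,1]]' |grep -E "ft_force|pos"
python3 rel.py;python3 - <<'E'
from h import *
c=calibration('wrist');im=grab_frame('wrist');np.save('w5.npy',im);np.save('w5_c.npy',c,allow_pickle=True)
s=grab_frame('scene'); d=grab_frame('side')
a=[cv2.resize(x,(400,300),interpolation=cv2.INTER_CUBIC) for x in (im[:280,50:423],s[165:300,190:370],d[150:285,130:310],d)]
save('q5.png',np.vstack([np.hstack(a[:2]),np.hstack(a[2:])]),1)
E
```

```text
ee_pos: [623.7, 36.2, 25.3]
ft_force: [1.3, -15.9, 5.0]
ee_pos: [628.8, -1.5, 126.4]
ft_force: [-0.2, 0.5, 0.6]
hearth xy [ 84.8 -24.9] z 126.4 toolx ang 1.6467 tilt [0.0072 0.0017] F [-0.2  0.5  0.6] t 14.975
```

View pics/q5.png

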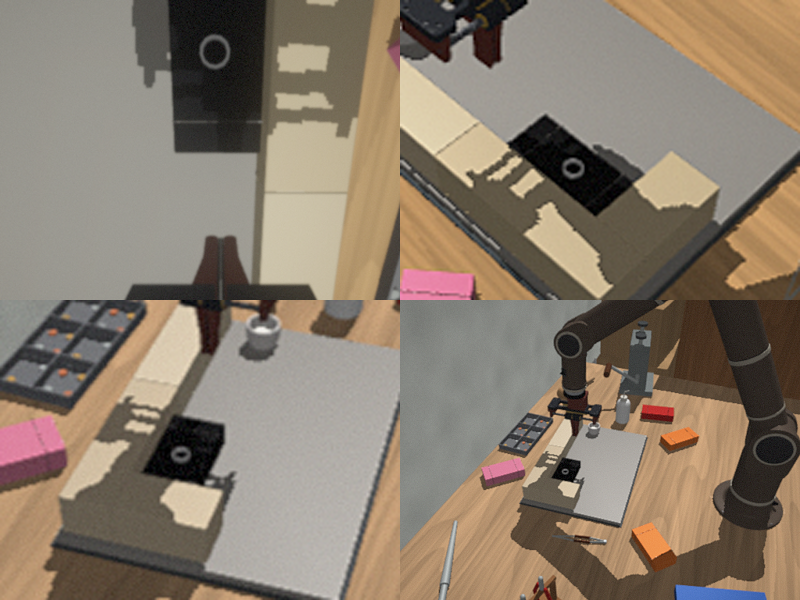

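The block sits in the corner with the ring on it in every view, and the bystanders are in place. I add one gentle two-finger press to the wall to make sure it is flush.

```bash
python3 -m pendant '[[0,-0.33,0,0,0,0,1],[0,-0.34,0,0,0,0,1],[0.38,0,0,0,0,0.059,1],[0,0,0,0,0,0.059,1],[0,0,0,0,0,0.059,1]]' |grep -E "ft_force|pos"
python3 -m pendant '[[0,0,0,0,0,0.059,-1],[0,0,0,0,0,0.059,-1],[0,0,0,0,0,0.059,-1],[0,0,0,0,0,0.059,-1],[0,0,0,0,0,0.059,-1]]' |grep -E "ft_force|pos"
python3 -m pendant '[[0,0,0,0,0,0.028,-1],[0,-0.37,0,0,0,0,-1],[0,0,0,0,0,0,-1],[0,0,0,0,0,0,-1]]' |grep -E "width|ft_force|pos"
python3 rel.py
```

```text
ee_pos: [520.6, 45.9, 120.6]
ft_force: [0.1, 0.0, -0.2]
ee_pos: [520.7, 45.0, 120.4]
ft_force: [0.9, 0.1, -0.1]
ee_pos: [516.5, 100.1, 120.9]
ft_force: [-0.6, -0.5, -0.2]
grip_width: 0.978
hearth xy [-19.4  84.9] z 120.9 toolx ang 0.0831 tilt [-0.0023 -0.0011] F [-0.6 -0.5 -0.2] t 16.875
```

```bash
python3 -m pendant '[[0,-0.04,0.2,0,0,0.0025,-1],[0,0,0.2,0,0,0,-1],[0,0,0.2,0,0,0,-1],[0,0,0.04,0,0,0,-1],[0.07,0,0,0,0,0,-1]]' |grep -E "ft_force|pos"
python3 -m pendant '[[0.07,0,0,0,0,0,-1],[0.07,0,0,0,0,0,-1],[0.06,0,0,0,0,0,-1],[0.02,0,0,0,0,0,-1],[0.02,0,0,0,0,0,-1]]' |grep -E "ft_force|pos"
python3 rel.py
```

```text
ee_pos: [527.2, 106.1, 26.1]
ft_force: [0.4, -0.1, 0.2]
ee_pos: [563.3, 109.7, 26.1]
ft_force: [0.0, 0.6, -0.1]
hearth xy [28.  90.9] z 26.1 toolx ang 0.0742 tilt [-0.0003 -0.    ] F [ 0.   0.6 -0.1] t 18.125
```

```bash
python3 -m pendant '[[0.014,0,0,0,0,0,-1],[0.014,0,0,0,0,0,-1],[0.014,0,0,0,0,0,-1]]' |grep -E "ft_force|pos"
python3 -m pendant '[[0.01,0,0,0,0,0,-1],[0.01,0,0,0,0,0,-1],[0.01,0,0,0,0,0,-1]]' |grep -E "ft_force|pos"
python3 rel.py
```

```text
ee_pos: [569.7, 110.2, 26.2]
ft_force: [-0.5, -0.3, 0.2]
ee_pos: [571.9, 110.2, 25.9]
ft_force: [-10.4, -1.1, 8.6]
hearth xy [36.6 90.8] z 25.9 toolx ang 0.074 tilt [-0.0045 -0.0005] F [-10.4  -1.1   8.6] t 18.875
```

```bash
python3 -m pendant '[[-0.1,0,0,0,0,0,-1],[-0.3,0,0,0,0,0,-1],[-0.2,0,-0.3,0,0,0,-1],[0,0,-0.4,0,0,0,-1],[0,0,-0.3,0,0,0,-1]]' |grep -E "ft_force|pos"
python3 -m pendant '[[0,0,0,0,0,0,-1],[0,0,0,0,0,0,-1]]' >/dev/null
python3 rel.py;python3 - <<'E'
from h import *
s=grab_frame('scene'); d=grab_frame('side');im=grab_frame('wrist')
a=[cv2.resize(x,(400,300),interpolation=cv2.INTER_CUBIC) for x in (im,s[195:285,220:340],d[190:280,150:270],s)]
save('q6.png',np.vstack([np.hstack(a[:2]),np.hstack(a[2:])]),1)
E
```

```text
ee_pos: [484.0, 103.9, 178.5]
ft_force: [0.1, 0.6, -0.2]
hearth xy [-51.8  91.1] z 175.7 toolx ang 0.0744 tilt [0.0001 0.0003] F [-0.1  0.1 -0.1] t 19.75
```

View pics/q6.png

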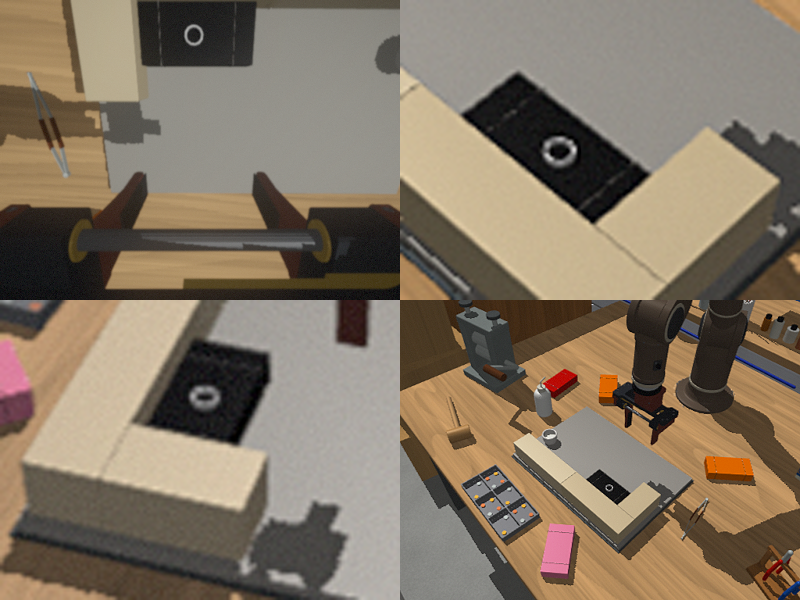

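The block is flush with both bricks in all three views, the ring is on it, the bystanders are unmoved and the hand is clear.

```bash
python3 -c "
from station import hand_in
print(hand_in())"
```

```text
the job is handed in; nothing more can be done
None
```

I pushed the black charcoal block into the corner until it pressed against both the back bricks and the return brick; the ring is still on it, the pot, tweezers and bottle look unmoved, the hand is clear, and I handed in at about 20 s (verdict not shown).

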